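Put out the tip pan on its snap hook

TASK

Put out the tip pan for the day: lift the upper of the two nested steel pans straight off the lower one, leaving the lower one standing where it is, then set it down on the counter with its wire loop facing the red gate of the snap hook, a little way short of it, and let go. Push the standing pan along the counter, without ramming, until its loop snaps in past the sprung gate and the gate closes behind it; then tug the pan back against the closed gate to check that it holds, and leave it hooked there, standing on the counter. Disturb nothing else.

Things in the scene. Friction and masses are not known exactly. Their poses are not given: they have to be found in the camera images.
- tip_pan: the upper pan, the one to hook: open steel pan 140 mm long (x), 60 wide (y), 56 tall, about 0.4 kg, loose. Origin: centre of its underside; z up, x lengthwise towards its wire loop. It starts nested in the lower pan, about 30 mm above it, wedged by its tapering walls: lifting it off takes about 5 to 12 N in all, and it can drag the lower pan along if not lifted straight
- pan_grip (a point): middle of the upper pan at the height of its collar, 51 mm above the underside. The collar is an upright band (46 to 56 mm up), 140 x 60 mm outside, mouth 129 x 49 mm: grip it across the 60 mm width, best 4 mm nearer the loop (centre of mass). Below it the 3.5 mm walls taper inward by 0.12 rad to 122 x 42 mm at the underside; the inner floor, 3 mm up, is about 116 x 36 mm
- pan_loop (a point): the upper pan's eye: middle (on the wire's axis) of the outermost cross wire of its loop, a level U of 6 mm round steel wire at the pan's +x end; this point is 115 mm from the pan's origin along x, 51 mm up. The loop is 33 mm wide between wire axes and reaches 45 mm beyond the collar; the opening in it is about 27 mm wide, 42 mm long
- pan_rear (a point): middle of the upper pan's rear end, away from the loop, on the outside of the collar: x = -70 mm, 51 mm up in the pan's frame. Flat, 60 mm wide: the place to push (the collar stands out farther than the wall below). Sliding friction with the counter is about 0.6
- lower_pan: the lower pan, same make and size as the upper one, with coin rolls lying on its floor (1.1 kg in all), loose, standing on the counter with the upper one nested in it. Origin: centre of its underside, x towards its own wire loop. It stays where it is
- hook: the snap hook: upright steel carabiner of 8 mm round bar on a grey bracket screwed to the counter (fixed; 110 mm deep, 64 wide, 104 tall). Origin: on the counter right below the gate; z up; x is the direction in which an eye is pushed in (x < 0 outside, > 0 inside). Its fixed nose stands up at x = 0 to z 46 mm; the red gate closes the mouth above it; its back bar is at x = 55 mm
- hook_mouth (a point): point in the hook's mouth on the gate, 51 mm above the hook's origin: the height of the loop of a pan that stands on the counter. The loop's cross wire must be pushed to about 25 mm inside of this before the gate drops behind it; the pan's collar meets the nose at about 41 mm; drawn back, the wire rests on the shut gate at about 6.5 mm
- gate (a joint): swing of the red sprung gate (7 mm thick bar, hinged at its top 87 mm above the counter, lower end 47 mm above it): 0 shut, hanging straight down; grows to 1.15 rad as it is pushed inward and up; at about 0.75 the wire passes. Opening it takes about 2.5 N at the wire at first and 6 N at the end; it shuts by its spring and cannot swing outward
- jar_red: the red-capped glass jar (61 mm across, 86 mm tall), a bystander; origin: centre of its underside
- spice_jar: the black-capped spice jar (44 mm across, 105 mm tall), a bystander; origin: centre of its underside
- sauce: the red sauce bottle (53 x 87 mm, 171 mm tall), a bystander; origin: centre of its underside
- glass: the empty clear glass (63 mm across, 88 mm tall), a bystander; origin: centre of its underside
- tub: the white yoghurt tub (72 mm across, 71 mm tall), a bystander; origin: centre of its underside
- serving_tongs: the steel serving tongs lying near the front edge (246 x 40 x 24 mm), a bystander; origin: centre of its underside

How it is judged (in metres and radians):
On the way, in this order (a step that is already met when the one before it is completed fails the run):
1. the upper pan is lifted clear of the lower one (z of tip_pan in the frame of lower_pan above 0.06 m), for 0.1 s.
2. the pan stands on the counter, let go, with its loop in front of the gate and still outside the hook (height (world z) of tip_pan below 0.006 m and angle between tip_pan's own z axis and vertical below 0.06 rad and contact force between the fingers and tip_pan below 0.3 N and x of pan_loop in the frame of hook between -0.25 and -0.005 m and y of pan_loop in the frame of hook between -0.1 and 0.1 m), for 0.2 s.
3. the loop has passed inside the hook and the gate has closed behind it (x of pan_loop in the frame of hook between 0.013 and 0.05 m and y of pan_loop in the frame of hook between -0.02 and 0.02 m and z of pan_loop in the frame of hook between 0.035 and 0.07 m and value of joint gate below 0.1 rad), for 0.1 s.
4. the pan is tugged back so that its loop pulls on the closed gate with at least 2 N (x of pan_loop in the frame of hook between 0.002 and 0.011 m and y of pan_loop in the frame of hook between -0.02 and 0.02 m and z of pan_loop in the frame of hook between 0.035 and 0.07 m and value of joint gate below 0.1 rad and contact force between tip_pan and hook above 2 N), for 0.05 s.
At the end, for the whole second after the job is handed in: the loop's cross wire is inside the snap hook (2 to 50 mm behind the gate's plane, within 20 mm of its middle), the gate shut (under 0.1 rad), the tip pan flat on the counter, at rest and let go, and the lower pan upright within 30 mm of where it was (x of pan_loop in the frame of hook between 0.002 and 0.05 m and y of pan_loop in the frame of hook between -0.02 and 0.02 m and z of pan_loop in the frame of hook between 0.035 and 0.07 m and value of joint gate below 0.1 rad and height (world z) of tip_pan below 0.006 m and angle between each of tip_pan, lower_pan's own z axis and vertical below 0.06 rad and linear speed of tip_pan below 0.02 m/s and contact force between the arm and tip_pan below 0.1 N and distance of lower_pan from where it was at the start of the episode below 0.03 m); the robot touches nothing.
It fails at once if the lower pan is lifted more than 20 mm, shoved more than 35 mm or tipped (height (world z) of lower_pan above 0.02 m or distance of lower_pan from where it was at the start of the episode above 0.035 m or angle between lower_pan's own z axis and vertical above 0.3 rad).
It fails at once if the pan is rammed into the hook or wrenched (more than 40 N between them) (contact force between tip_pan and hook above 40 N).
It fails at once if the tip pan is tipped over (angle between tip_pan's own z axis and vertical above 0.5 rad).
It fails at once if a bystander is pushed more than 30 mm (distance of any of jar_red, spice_jar, sauce, glass, tub, serving_tongs from where it was at the start of the episode above 0.03 m).
It also fails if it takes over 59 s, if anything falls off the work surface, if the arm or the gripper's body presses on something with over 40 N, if the wrist force passes 120 N, or if a joint passes its speed limit or range.

ROBOT

A 6-joint arm with a two-finger parallel gripper is mounted at the origin on a cart in front of the work surface, level with it; the furniture and walls round the work are solid. World frame = base frame: x ahead of the robot, y to its left, z up, the work surface at z = 0. Lengths are in m, angles in degrees, forces in N, time in s.
With the tool pointing down it reaches from about 0.35 to 0.875 m from the base axis. Payload 4.2 kg.
Tool frame: the origin (TCP) lies midway between the tips of the shut fingers; the grasp point (between the pads) lies 19 mm behind it (r.pinch_z is the distance from the TCP to the grasp point, in m); z points along the fingers, y is the line along which they close (so a half turn about z gives the same grasp; the last joint's range is limited). The gripper opens to 87 mm and grips with 3 to 60 N. Pads are 19 mm wide; open, the fingers measure 117 mm over their backs; the gripper's body (75 mm by 190 mm) begins 51 mm behind the grasp point.
Start: joints at [-57.662, 22.042, 0.453, 0, -68.411, -14.817], TCP at [0.188, -0.596, 0.223] pointing down, gripper open.
Joint ranges: [-179.83, 179.83], [-69.29, 118.12], [-61.27, 80.66], [-181.25, 117.63], [-171.15, -9.14], [-177.46, 177.46]. Speed limits (degrees/s): [159.86, 159.86, 180, 180, 180, 180].

INTERFACE

Orientations are given as a 3x3 rotation matrix whose columns are the frame's x, y, z axes.
In Python, from station import r, imaging, models gives the robot as it stands. The module is installed in compiled form; this text tells all that it offers.
- The arm moves only by the tool apply_moves, never from a script. Its argument "moves" is a list of rows, each a list of 2 entries, a list of its own where there are three numbers: the shift along the tool's x, y, z in m, then the turn about the tool's z in degrees. A call has 1 to 5 rows; each row shifts and turns the commanded pose from where the row before left it, along the tool's axes as they then stand; what a row does not reach is not made up. A row lasts 1/12 s, in which the tool goes at most 41.7 mm and 7.16 degrees, less where a joint would pass 70% of its speed; a pose out of reach is approached as far as the arm can. A call is refused whole if a number of a shift passes 0.0417 or a number of a turn 7.16, either way. A call with a gripper value outside its range is refused whole. "hand" is the finger opening in m, from 0 to 0.087, set as the call begins (left out, the last holds). The fingers move at their own pace and stop on an object; the grip force is fixed at half the most. Time passes only in rows, so rows that do not move let the fingers close. It gives the time, the measured TCP pose, the force, the opening and the grip force at its end, in the units of the state.
- r.sense(): the state, without advancing time (a new reading comes with each control period).
- imaging.capture(name): name is "side" or "top"; returns a dict with "frame" (480x640x3 uint8, blue, green, red), "intrinsics" (3x3 intrinsics, pixels), "eye" and "orientation" of the camera in the world. Camera axes: x right, y down, z forward; pixel columns grow to the right and rows downward; lengths in m; the calibration is good to about 2 mm. A picture is of the moment at which its call begins. There is no depth.
- r.finish_job(): hands the job in; it is judged then, once.
Trained networks look in a picture, given as the dict that the camera call returned (one of the last four; its "shot" number tells which), for a name from the list of things; names that differ only in an ending like _2 or _b are one class to them, and where a whole thing is asked for, a point or a joint stands for the part that bears it (a point fixed in the world has none). Each returns a list of dicts, best first, with "confidence" (0 to 1); they miss things now and then, are a little off and sometimes report something else, mostly with a low value. They report only what shows in the picture. A call takes as long as a camera call.
- models.cut_out(picture, target): "region" (480x640 bool, what is visible of it) and "extent" ([left, top, width, height] as shares, 0 to 1, of the picture: columns of its width, rows of its height, round what is visible of it).
- models.place_of(picture, target): "at" ([column, row] as shares, 0 to 1, of the picture: columns of its width, rows of its height: a listed point, or the origin of a listed thing).
The state is a dict: "time_s": time; "joints": joint angles; "joint_velocities": joint speeds; "effort": joint torques, N m; "tcp_pos": TCP position; "ee_rot": TCP orientation; "wrist_force": force on the tool from outside, world axes, zero at the start; "moment": the same for the moment, N m; "gripper_width": opening from 0.0 (shut) to 1.0 (fully open); "gripper_force": force on a finger pad.
Only numpy, scipy, OpenCV 4.12 (cv2) and the standard library are available. Lean on these libraries where they do the work, as an engineer would, in place of code of your own. Each camera call takes 0.05 s, during which the arm holds its last target. There are 200 camera calls.

## Working session

There is one attempt and no reset: what is moved stays moved. The work goes in short steps, Python scripts to look and compute and a tool call to move; the robot and the scene stay as the last step left them, time stands still between calls to the robot, and variables do not carry over. Pictures are saved under pics/ and viewed, at most 10 in all, crops included, and the job is handed in when it is done.

Besides the shell and the picture viewer there is one more tool, called after "Emit:" by a JSON object that holds its "fn" and its "kwargs". apply_moves: Moves the arm, as the interface text tells. Its arguments: {"type":"object","properties":{"moves":{"type":"array"},"hand":{"type":"number"}},"required":["moves"]}

```bash
mkdir -p pics
cat > h.py <<'E'
import numpy as np, cv2
from station import r, imaging, models
def ray(p,uv):
    K=np.array(p["intrinsics"]);d=np.linalg.inv(K)@[uv[0],uv[1],1.]
    return np.array(p["eye"]),np.array(p["orientation"])@d
def onz(p,uv,z):
    e,d=ray(p,uv);return e+d*(z-e[2])/d[2]
def tri(l):
    A=np.zeros((3,3));b=np.zeros(3)
    for p,uv in l:
        e,d=ray(p,uv);d=d/np.linalg.norm(d);M=np.eye(3)-np.outer(d,d);A+=M;b+=M@e
    return np.linalg.solve(A,b)
def pl(p,n):
    q=models.place_of(p,n);return [(np.array(x["at"])*[640,480],round(x["confidence"],2)) for x in q]
E
python3 - <<'E'
from h import *
np.set_printoptions(precision=4,suppress=True)
s=r.sense();print(s["tcp_pos"],s["ee_rot"],r.pinch_z,s["gripper_width"])
P={n:imaging.capture(n) for n in("top","side")}
for n in P: cv2.imwrite(f"pics/{n}0.png",P[n]["frame"]);print(n,P[n]["eye"],P[n]["orientation"])
for t,z in dict(tip_pan=.03,pan_grip=.081,pan_loop=.081,pan_rear=.081,lower_pan=0,hook=0,hook_mouth=.051,jar_red=0,spice_jar=0,sauce=0,glass=0,tub=0,serving_tongs=0).items():
    b=[]
    for n in P:
        q=pl(P[n],t)
        for uv,c in q[:2]: print(t,n,uv,c,onz(P[n],uv,z)[:2])
        if q:b.append((P[n],q[0][0]))
    if len(b)==2: print("   tri",tri(b))
E
```

```text
[ 0.188  -0.5954  0.2215] [[-0.9537 -0.3009 -0.0007]
 [-0.3009  0.9536  0.0021]
 [ 0.0001  0.0022 -1.    ]] 0.0187 0.9963327940531118
top [ 0.3446 -0.0719  1.2746] [[ 0.0017 -0.9834  0.1813]
 [-1.     -0.0024 -0.0037]
 [ 0.0041 -0.1813 -0.9834]]
side [ 0.3204 -0.8097  0.4524] [[ 0.9391 -0.1651  0.3013]
 [-0.343  -0.4     0.8499]
 [-0.0198 -0.9015 -0.4323]]
tip_pan top [435.904 232.704] 0.91 [ 0.571  -0.3383]
tip_pan top [442.88  226.224] 0.52 [ 0.585  -0.3536]
tip_pan side [364.608 338.592] 0.8 [ 0.5696 -0.3357]
   tri [ 0.5697 -0.3376  0.0316]
pan_grip top [443.392 227.712] 0.88 [ 0.5721 -0.343 ]
pan_grip side [369.92  311.088] 0.67 [ 0.5746 -0.3393]
   tri [ 0.5721 -0.3426  0.0836]
pan_loop top [386.432 235.488] 0.55 [ 0.5557 -0.2269]
pan_loop side [331.072 275.904] 0.67 [ 0.5605 -0.225 ]
   tri [ 0.5575 -0.2273  0.0824]
pan_rear top [473.472 220.896] 0.93 [ 0.5863 -0.4048]
pan_rear side [422.4   301.104] 0.72 [ 0.6592 -0.3452]
pan_rear side [329.472 276.72 ] 0.69 [ 0.557  -0.2265]
   tri [ 0.5953 -0.4015  0.1267]
lower_pan top [435.328 234.384] 0.52 [ 0.5728 -0.3433]
lower_pan sid
[... 674 characters left out ...]
0.58 [ 0.7488 -0.1363]
   tri [ 0.5874 -0.3448  0.1401]
sauce top [294.272 147.408] 0.65 [ 0.7683 -0.0367]
sauce side [385.088 249.888] 0.71 [ 0.7698 -0.0362]
   tri [ 0.7688 -0.0369  0.0003]
glass top [217.728 163.68 ] 0.68 [0.7302 0.1321]
glass top [166.912 225.504] 0.18 [0.5909 0.2379]
glass side [343.232 222.096] 0.83 [0.7465 0.1446]
   tri [0.7338 0.1296 0.0066]
tub top [391.488 164.016] 0.68 [ 0.7306 -0.2519]
tub top [435.2   233.712] 0.53 [ 0.5742 -0.3431]
tub side [423.104 305.184] 0.79 [ 0.7271 -0.2556]
   tri [ 0.7307 -0.252  -0.0029]
serving_tongs top [338.112 325.008] 0.62 [ 0.3785 -0.1317]
serving_tongs side [218.88 307.68] 0.55 [ 0.381  -0.1262]
   tri [ 0.3795 -0.1316  0.0036]
```

View pics/top0.png

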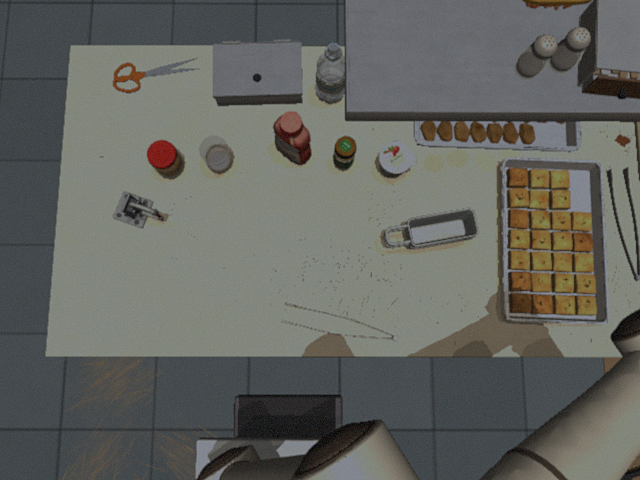

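View pics/side0.png

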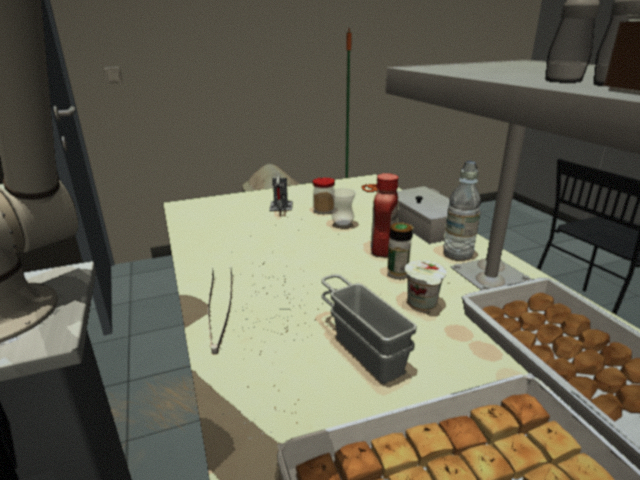

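The top view shows the nested pans at (430,230) with the loop left at (393,237), and the hook at (140,208). The side view agrees: pan at (370,330), hook at (280,197). I'll zoom in on the hook and pan.

Run:
```python
from h import *
t=cv2.imread("pics/top0.png");s=cv2.imread("pics/side0.png")
a=cv2.resize(t[180:240,100:180],None,fx=5,fy=5,interpolation=cv2.INTER_CUBIC)
b=cv2.resize(s[165:225,245:325],None,fx=5,fy=5,interpolation=cv2.INTER_CUBIC)
c=cv2.resize(t[195:265,376:484],(400,260),interpolation=cv2.INTER_CUBIC)
o=np.zeros((600,800,3),np.uint8);o[:300,:400]=a;o[:300,400:]=b;o[300:560,:400]=c
cv2.imwrite("pics/c1.png",o)
```

```text
(no output)
```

View pics/c1.png

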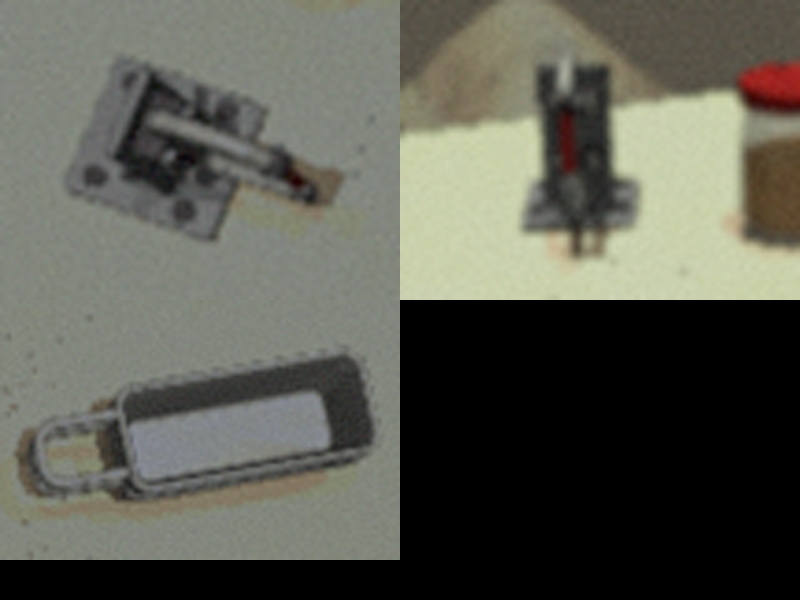

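The crop shows the hook's plate corners at (115,55), (268,100), (218,242), (70,190), with the red gate at about (298,180) on the side facing the pan. I'll compute the axes.

Run:
```python
from h import *
np.set_printoptions(precision=4,suppress=True)
p=imaging.capture("top")
f=lambda x,y,z:onz(p,(100+x/5-.4,180+y/5-.4),z)[:2]
ang=lambda a,b:np.degrees(np.arctan2(*(b-a)[::-1]))
c=[f(x,y,.006) for x,y in((115,55),(268,100),(218,242),(70,190))]
print(c,ang(c[1],c[0]),ang(c[2],c[3]),ang(c[1],c[2])+180-90,ang(c[0],c[3])+90, np.mean(c,0))
b=f(150,120,.09),f(290,160,.09);print(b,ang(b[1],b[0]))
print("gate",f(298,182,.07), f(310,195,.046))
g=lambda x,y,z:onz(p,(376+x*.27-.4,195+y*70/260-.4),z)[:2]
# pan upper rim corners, z .086
k=[g(x,y,.086) for x,y in((122,388),(355,352),(376,450),(136,494))]
k=[g(x,y-300,.086) for x,y in((122,388),(355,352),(376,450),(136,494))]
print("pan",k,np.mean(k,0),ang(k[1],k[0]),ang(k[2],k[3]))
l=g(38,460-300,.081);print("loop",l,ang(np.mean(k,0),l))
```

```text
[array([0.6669, 0.3364]), array([0.647 , 0.2688]), array([0.5841, 0.2872]), array([0.6068, 0.3523])] 73.55619541718958 70.76713387691858 253.6951268048541 255.20819587668197 [0.6262 0.3112]
(array([0.6185, 0.2936]), array([0.6021, 0.2361])) 74.04551084352416
gate [0.5972 0.2376] [0.5967 0.2385]
pan [array([ 0.5904, -0.2718]), array([ 0.6108, -0.4005]), array([ 0.5563, -0.4094]), array([ 0.5318, -0.2778])] [ 0.5724 -0.3399] 99.03760507636505 100.55029287197287
loop [ 0.5512 -0.2256] 100.46675345230459
```

Emit:
{"fn": "apply_moves", "kwargs": {"moves": [[[0,0,0],-7.1],[[0,0,0],-7.1],[[0,0,0],-7.1],[[0,0,0],-7.1],[[0,0,0],-7.1]], "hand": 0.087}}

```text
time_s: 1.87
tcp_pos: [0.1882, -0.596, 0.2225]
ee_rot: [[-0.597, -0.803, -0.0], [-0.803, 0.597, -0.0], [0.0, 0.0, -1.0]]
wrist_force: [-0.1, 0.2, 0.3]
gripper_width: 1.0
gripper_force: 0.0
```

Emit:
{"fn": "apply_moves", "kwargs": {"moves": [[[0,0,0],-7.1],[[0,0,0],-7.1],[[0,0,0],-7.1],[[0,0,0],-7.1],[[0,0,0],-7.1]]}}

```text
time_s: 2.28
tcp_pos: [0.1882, -0.596, 0.2226]
ee_rot: [[-0.02, -1.0, 0.0], [-1.0, 0.02, -0.0], [0.0, -0.0, -1.0]]
wrist_force: [0.2, 0.5, -0.2]
gripper_width: 1.001
gripper_force: 0.0
```

Emit:
{"fn": "apply_moves", "kwargs": {"moves": [[[0,0,0],-7.1],[[0,0,0],-4.2],[[0,0,0],0]]}}

```text
time_s: 2.53
tcp_pos: [0.1882, -0.596, 0.2225]
ee_rot: [[0.172, -0.985, -0.0], [-0.985, -0.172, 0.0], [-0.0, -0.0, -1.0]]
wrist_force: [0.2, -0.1, 0.6]
gripper_width: 0.998
gripper_force: 0.0
```

```bash
cat >> h.py <<'E'
def delta(tgt,yaw=None):
    s=r.sense();R=np.array(s["ee_rot"]);p=np.array(s["tcp_pos"])
    a=np.degrees(np.arctan2(R[1,1],R[0,1]))
    print("t",round(s["time_s"],2),"p",p.round(4),"yawy",a.round(2),"w",s["gripper_width"],"gf",s["gripper_force"],"F",np.round(s["wrist_force"],1),"j",np.round(s["joints"],0))
    print("tool shift",(R.T@(np.array(tgt)-p)).round(4))
    if yaw is not None: print("turn",round((a-yaw+180)%360-180,2))
E
python3 -c "
from h import *
delta([.5717,-.337,.2215],189.8)"
```

```text
t 2.53 p [ 0.1882 -0.596   0.2225] yawy -170.11 w 0.9983963865784133 gf 0.0 F [ 0.2 -0.1  0.6] j [-58.  22.   0.  -0. -68.  68.]
tool shift [-0.1892 -0.4223  0.001 ]
turn 0.09
```

Emit:
{"fn": "apply_moves", "kwargs": {"moves": [[[-0.0126,-0.0282,0],0],[[-0.0126,-0.0282,0],0],[[-0.0126,-0.0282,0],0],[[-0.0126,-0.0282,0],0],[[-0.0126,-0.0282,0],0]]}}

```text
time_s: 2.95
tcp_pos: [0.3174, -0.509, 0.2227]
ee_rot: [[0.168, -0.986, 0.0], [-0.986, -0.168, -0.0], [0.0, -0.0, -1.0]]
wrist_force: [0.6, -1.4, 0.0]
gripper_width: 0.998
gripper_force: 0.0
```

Emit:
{"fn": "apply_moves", "kwargs": {"moves": [[[-0.0126,-0.0282,0],0],[[-0.0126,-0.0282,0],0],[[-0.0126,-0.0282,0],0],[[-0.0126,-0.0282,0],0],[[-0.0126,-0.0282,0],0]]}}

```text
time_s: 3.37
tcp_pos: [0.4457, -0.4227, 0.2227]
ee_rot: [[0.168, -0.986, 0.0], [-0.986, -0.168, -0.0], [0.0, -0.0, -1.0]]
wrist_force: [-0.6, -1.3, -0.4]
gripper_width: 0.995
gripper_force: 0.0
```

Emit:
{"fn": "apply_moves", "kwargs": {"moves": [[[-0.0126,-0.0282,0],0],[[-0.0126,-0.0282,0],0],[[-0.0126,-0.0282,0.01],0],[[-0.0126,-0.0282,0.01],0],[[-0.0126,-0.0282,0.01],0]]}}

```text
time_s: 3.78
tcp_pos: [0.574, -0.3366, 0.1925]
ee_rot: [[0.168, -0.986, 0.001], [-0.986, -0.168, -0.0], [0.0, -0.001, -1.0]]
wrist_force: [-0.0, -0.4, 0.1]
gripper_width: 0.999
gripper_force: 0.0
```

Emit:
{"fn": "apply_moves", "kwargs": {"moves": [[[0,0,0.02],0],[[0,0,0.02],0],[[0,0,0.02],0],[[0,0,0],0]]}}

```text
time_s: 4.12
tcp_pos: [0.5703, -0.336, 0.1275]
ee_rot: [[0.168, -0.986, -0.008], [-0.986, -0.168, 0.004], [-0.006, 0.008, -1.0]]
wrist_force: [-0.6, 0.7, -0.6]
gripper_width: 0.997
gripper_force: 0.0
```

```bash
python3 -c "
from h import *
delta([.5717,-.337,.0635],189.8)
for n in('top','side'):
  P=imaging.capture(n);cv2.imwrite('pics/%s2.png'%n,P['frame'])
  for t in('pan_loop','pan_grip','pan_rear'):print(n,t,[(u,c,onz(P,u,.081)) for u,c in pl(P,t)[:2]])
a=cv2.imread('pics/side2.png')[210:400,270:470];cv2.imwrite('pics/c2.png',cv2.resize(a,None,fx=3,fy=3))
"
```

```text
t 4.12 p [ 0.5703 -0.336   0.1275] yawy -170.31 w 0.9973392639158803 gf 0.0 F [-0.6  0.7 -0.6] j [-17.  30.  -1.  -0. -60.  26.]
tool shift [ 0.0016 -0.0017  0.064 ]
turn -0.11
top pan_loop []
top pan_grip [(array([438.976, 225.408]), 0.57, array([ 0.57680999, -0.33415046,  0.081     ]))]
top pan_rear [(array([474.816, 222.384]), 0.69, array([ 0.58326152, -0.40737135,  0.081     ]))]
side pan_loop [(array([331.328, 276.384]), 0.84, array([ 0.56028951, -0.22660917,  0.081     ]))]
side pan_grip [(array([371.2  , 312.288]), 0.82, array([ 0.57490892, -0.34266863,  0.081     ]))]
side pan_rear [(array([399.296, 336.096]), 0.62, array([ 0.58472703, -0.40518382,  0.081     ]))]
```

View pics/c2.png

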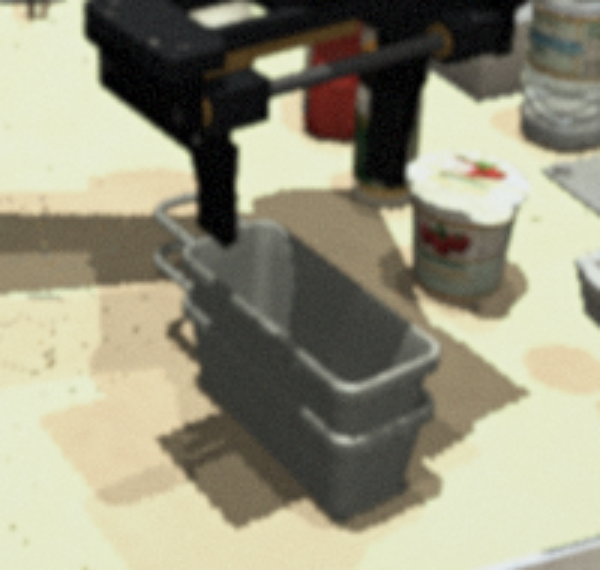

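The crop shows the open fingers straddling the pan's mouth, one at (215,220) and the other at (390,190), so I'll descend and grip.

Emit:
{"fn": "apply_moves", "kwargs": {"moves": [[[0.001,-0.002,0.016],0],[[0,0,0.016],0],[[0,0,0.016],0],[[0,0,0.015],0],[[0,0,0],0]]}}

```text
time_s: 4.93
tcp_pos: [0.5729, -0.3375, 0.0667]
ee_rot: [[0.169, -0.986, -0.005], [-0.986, -0.169, 0.003], [-0.003, 0.005, -1.0]]
wrist_force: [-1.0, 0.6, -0.5]
gripper_width: 0.995
gripper_force: 0.0
```

Emit:
{"fn": "apply_moves", "kwargs": {"moves": [[[0,0,0],0],[[0,0,0],0],[[0,0,0],0],[[0,0,0],0],[[0,0,0],0]], "hand": 0.045}}

```text
time_s: 5.35
tcp_pos: [0.5753, -0.3384, 0.0706]
ee_rot: [[0.171, -0.985, 0.002], [-0.985, -0.171, -0.001], [0.001, -0.002, -1.0]]
wrist_force: [1.0, -0.0, 0.2]
gripper_width: 0.71
gripper_force: 0.0
```

Emit:
{"fn": "apply_moves", "kwargs": {"moves": [[[0,0,0],0],[[0,0,0],0],[[0,0,0],0]]}}

```text
time_s: 5.6
tcp_pos: [0.575, -0.3384, 0.0705]
ee_rot: [[0.171, -0.985, 0.001], [-0.985, -0.171, -0.001], [0.001, -0.0, -1.0]]
wrist_force: [-2.3, 1.4, 5.5]
gripper_width: 0.688
gripper_force: 30.0
```

Emit:
{"fn": "apply_moves", "kwargs": {"moves": [[[0,0,-0.004],0],[[0,0,-0.004],0],[[0,0,-0.004],0],[[0,0,-0.004],0],[[0,0,-0.004],0]]}}

```text
time_s: 6.02
tcp_pos: [0.5744, -0.3379, 0.089]
ee_rot: [[0.17, -0.985, -0.002], [-0.985, -0.17, 0.001], [-0.001, 0.001, -1.0]]
wrist_force: [-0.3, 0.5, -4.8]
gripper_width: 0.688
gripper_force: 30.0
```

```bash
python3 -c "
from h import *
delta([.5717,-.337,.0635],189.8)
P=imaging.capture('side');cv2.imwrite('pics/s3.png',P['frame'])
a=P['frame'][210:400,270:470];cv2.imwrite('pics/c3.png',cv2.resize(a,None,fx=3,fy=3))
"
```

```text
t 6.02 p [ 0.5744 -0.3379  0.089 ] yawy -170.19 w 0.6876743582449127 gf 29.992986917495728 F [-0.3  0.5 -4.8] j [-17.  32.  -3.  -0. -55.  26.]
tool shift [-0.0013  0.0024  0.0255]
turn 0.01
```

View pics/c3.png

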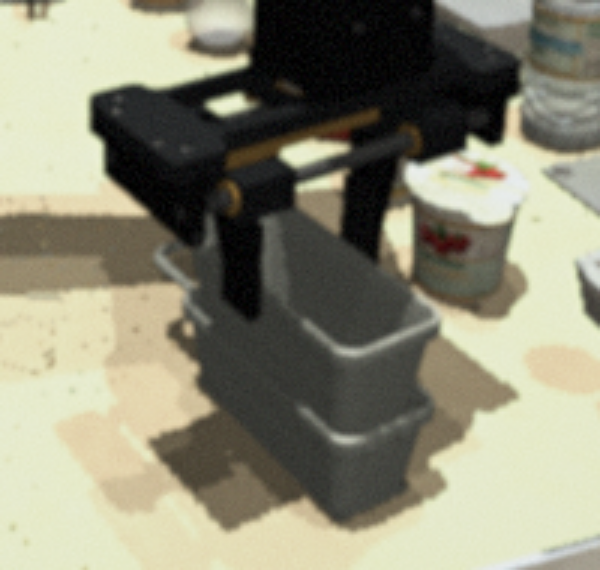

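The crop shows the upper pan rising level while the lower pan's bottom corner stays at (345,525). I'll keep lifting.

Emit:
{"fn": "apply_moves", "kwargs": {"moves": [[[0,0,-0.006],0],[[0,0,-0.008],0],[[0,0,-0.01],0],[[0,0,-0.014],0],[[0,0,-0.014],0]]}}

```text
time_s: 6.48
tcp_pos: [0.5748, -0.3382, 0.1428]
ee_rot: [[0.171, -0.985, -0.0], [-0.985, -0.171, -0.0], [0.0, 0.0, -1.0]]
wrist_force: [0.2, 0.9, -4.6]
gripper_width: 0.686
gripper_force: 30.0
```

Emit:
{"fn": "apply_moves", "kwargs": {"moves": [[[0,0,-0.014],0],[[0,0,-0.01],0],[[0,0,-0.005],0],[[0,0,0],0],[[0,0,0],0]]}}

```text
time_s: 6.9
tcp_pos: [0.5746, -0.338, 0.1704]
ee_rot: [[0.17, -0.985, -0.0], [-0.985, -0.17, 0.001], [-0.001, 0.0, -1.0]]
wrist_force: [-0.3, 0.3, -4.7]
gripper_width: 0.685
gripper_force: 30.0
```

```bash
python3 -c "
from h import *
delta([.5506,.0664,.17],163.5)
for n in('top','side'):
  P=imaging.capture(n)
  for t in('pan_loop','pan_grip','lower_pan'):print(n,t,[(u,c,onz(P,u,0 if t=='lower_pan' else .162)) for u,c in pl(P,t)[:2]])
"
```

```text
t 6.9 p [ 0.5746 -0.338   0.1704] yawy -170.2 w 0.6853432014892616 gf 29.992869794368744 F [-0.3  0.3 -4.7] j [-17.  28.   3.  -0. -65.  26.]
tool shift [-0.4026 -0.0452  0.0006]
turn 26.3
top pan_loop []
top pan_grip []
top lower_pan [(array([435.072, 237.888]), 0.63, array([ 0.5650618 , -0.34249071,  0.        ]))]
side pan_loop [(array([327.168, 223.008]), 0.78, array([ 0.56778875, -0.19038186,  0.162     ])), (array([405.824, 273.504]), 0.26, array([ 0.60100934, -0.38341171,  0.162     ]))]
side pan_grip [(array([372.416, 249.024]), 0.64, array([ 0.59320287, -0.30382792,  0.162     ]))]
side lower_pan [(array([369.088, 357.216]), 0.85, array([ 0.57382374, -0.34464762,  0.        ]))]
```

Emit:
{"fn": "apply_moves", "kwargs": {"moves": [[[0,0,0],3.3],[[0,0,0],6],[[0,0,0],7],[[0,0,0],6],[[0,0,0],4]]}}

```text
time_s: 7.72
tcp_pos: [0.5748, -0.3382, 0.1704]
ee_rot: [[-0.288, -0.958, -0.0], [-0.958, 0.288, 0.0], [-0.0, 0.0, -1.0]]
wrist_force: [-0.1, -0.3, -4.6]
gripper_width: 0.684
gripper_force: 30.0
```

Emit:
{"fn": "apply_moves", "kwargs": {"moves": [[[-0.008,0.003,0],0],[[-0.018,0.0065,0],0],[[-0.028,0.01,0],0],[[-0.029,0.0105,0],0],[[-0.029,0.0105,0],0]]}}

```text
time_s: 8.13
tcp_pos: [0.5673, -0.2179, 0.1704]
ee_rot: [[-0.282, -0.959, -0.0], [-0.959, 0.282, 0.0], [-0.0, 0.0, -1.0]]
wrist_force: [0.7, 0.3, -4.7]
gripper_width: 0.687
gripper_force: 30.0
```

Emit:
{"fn": "apply_moves", "kwargs": {"moves": [[[-0.029,0.0105,0],0],[[-0.029,0.0105,0],0],[[-0.029,0.0105,0],0],[[-0.029,0.0105,0],0],[[-0.029,0.0105,0],0]]}}

```text
time_s: 8.55
tcp_pos: [0.5581, -0.0635, 0.1709]
ee_rot: [[-0.281, -0.96, 0.001], [-0.96, 0.281, 0.0], [-0.0, -0.0, -1.0]]
wrist_force: [0.3, 0.7, -4.4]
gripper_width: 0.685
gripper_force: 30.0
```

Emit:
{"fn": "apply_moves", "kwargs": {"moves": [[[-0.029,0.0105,0],0],[[-0.029,0.0105,0],0],[[-0.028,0.01,0.01],0],[[-0.018,0.0065,0.015],0],[[-0.008,0.003,0.015],0]]}}

```text
time_s: 8.97
tcp_pos: [0.5517, 0.0568, 0.1311]
ee_rot: [[-0.278, -0.96, 0.003], [-0.96, 0.278, 0.002], [-0.002, -0.002, -1.0]]
wrist_force: [0.1, -0.2, -5.7]
gripper_width: 0.682
gripper_force: 30.0
```

Emit:
{"fn": "apply_moves", "kwargs": {"moves": [[[0,0,0.01],0],[[0,0,0],0],[[0,0,0],0]]}}

```text
time_s: 9.22
tcp_pos: [0.5512, 0.0531, 0.1204]
ee_rot: [[-0.283, -0.959, -0.001], [-0.959, 0.283, -0.001], [0.001, 0.001, -1.0]]
wrist_force: [0.4, 0.9, -5.6]
gripper_width: 0.684
gripper_force: 30.0
```

```bash
python3 -c "
from h import *
delta([.5506,.0664,.0505],163.5)
P={n:imaging.capture(n) for n in('top','side')}
for t in('pan_loop','pan_grip','pan_rear','hook_mouth','hook'):
  q=[(P[n],pl(P[n],t)) for n in P]
  print(t,[[(u.round(1),c) for u,c in l[:2]] for p,l in q])
  if all(l for p,l in q): print('  ',tri([(p,l[0][0]) for p,l in q]))
f=cv2.resize(P['top']['frame'][140:290,100:300],None,fx=4,fy=4,interpolation=cv2.INTER_CUBIC);cv2.imwrite('pics/c4.png',f)
"
```

```text
t 9.22 p [0.5512 0.0531 0.1204] yawy 163.59 w 0.6843448200563347 gf 29.992913603782654 F [ 0.4  0.9 -5.6] j [ 22.  21. -18.   0. -52. -39.]
tool shift [-0.0126  0.0043  0.0699]
turn 0.09
pan_loop [[], [(array([279.3, 179.2]), 0.94)]]
pan_grip [[(array([244.2, 232.2]), 0.58)], [(array([280.8, 194.8]), 0.9), (array([365.1, 356.4]), 0.48)]]
   [0.55554031 0.05501296 0.13121143]
pan_rear [[], [(array([280.5, 207.3]), 0.72)]]
hook_mouth [[(array([245.5, 235. ]), 0.67)], []]
hook [[], []]
```

View pics/c4.png

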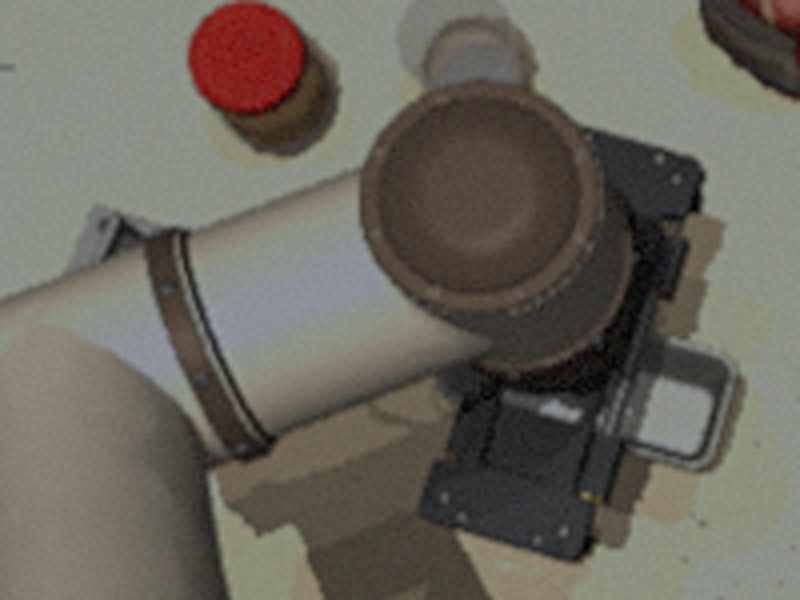

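The view shows the pan held level at (640,410), clear of the jar and glass, with the arm hiding the hook. I'll lower it, shifting +4 mm along tool y.

Emit:
{"fn": "apply_moves", "kwargs": {"moves": [[[0,0.002,0.01],0],[[0,0.002,0.016],0],[[0,0,0.018],0],[[0,0,0.016],0],[[0,0,0.008],0]]}}

```text
time_s: 10.23
tcp_pos: [0.5465, 0.0543, 0.0507]
ee_rot: [[-0.284, -0.959, -0.003], [-0.959, 0.284, -0.001], [0.002, 0.003, -1.0]]
wrist_force: [-0.4, -0.3, -4.9]
gripper_width: 0.684
gripper_force: 30.0
```

Emit:
{"fn": "apply_moves", "kwargs": {"moves": [[[0,0,0.003],0],[[0,0,0.002],0],[[0,0,0.002],0],[[0,0,0.002],0],[[0,0,0],0]]}}

```text
time_s: 10.65
tcp_pos: [0.548, 0.0547, 0.0439]
ee_rot: [[-0.284, -0.959, 0.001], [-0.959, 0.284, 0.0], [-0.001, -0.001, -1.0]]
wrist_force: [0.5, 0.4, -4.6]
gripper_width: 0.689
gripper_force: 30.0
```

Emit:
{"fn": "apply_moves", "kwargs": {"moves": [[[0,0,0.001],0],[[0,0,0.001],0],[[0,0,0.001],0],[[0,0,0],0]]}}

```text
time_s: 10.98
tcp_pos: [0.548, 0.0547, 0.0413]
ee_rot: [[-0.283, -0.959, 0.001], [-0.959, 0.283, 0.0], [-0.0, -0.001, -1.0]]
wrist_force: [-2.4, -0.3, 0.5]
gripper_width: 0.686
gripper_force: 30.0
```

Emit:
{"fn": "apply_moves", "kwargs": {"moves": [[[0,0,0.001],0],[[0,0,0],0]]}}

```text
time_s: 11.15
tcp_pos: [0.548, 0.0547, 0.0413]
ee_rot: [[-0.283, -0.959, 0.001], [-0.959, 0.283, -0.0], [-0.0, -0.001, -1.0]]
wrist_force: [-5.3, -0.3, 7.3]
gripper_width: 0.686
gripper_force: 30.0
```

Emit:
{"fn": "apply_moves", "kwargs": {"moves": [[[0,0,0],0],[[0,0,0],0],[[0,0,0],0],[[0,0,0],0],[[0,0,0],0]], "hand": 0.087}}

```text
time_s: 11.57
tcp_pos: [0.548, 0.0547, 0.0395]
ee_rot: [[-0.284, -0.959, 0.0], [-0.959, 0.284, 0.0], [-0.0, -0.0, -1.0]]
wrist_force: [-0.4, -0.7, -0.7]
gripper_width: 0.957
gripper_force: 0.0
```

Emit:
{"fn": "apply_moves", "kwargs": {"moves": [[[0,0,-0.008],0],[[0,0,-0.016],0],[[0,0,-0.022],0],[[0,0,-0.022],0],[[0,0,-0.012],0]]}}

```text
time_s: 11.98
tcp_pos: [0.5491, 0.0549, 0.1227]
ee_rot: [[-0.283, -0.959, 0.004], [-0.959, 0.283, 0.001], [-0.002, -0.004, -1.0]]
wrist_force: [0.3, 0.8, -0.2]
gripper_width: 0.998
gripper_force: 0.0
```

Emit:
{"fn": "apply_moves", "kwargs": {"moves": [[[0.02,0,0],0],[[0.03,0,0],0],[[0.03,0,0],0],[[0.03,0,0],0],[[0.02,0,0],0]], "hand": 0.025}}

```text
time_s: 12.4
tcp_pos: [0.5098, -0.0718, 0.1201]
ee_rot: [[-0.284, -0.959, -0.0], [-0.959, 0.284, -0.0], [0.0, -0.0, -1.0]]
wrist_force: [0.6, 0.5, 0.5]
gripper_width: 0.704
gripper_force: 0.0
```

Emit:
{"fn": "apply_moves", "kwargs": {"moves": [[[0,0,0],0],[[0,0,0],0]]}}

```text
time_s: 12.57
tcp_pos: [0.5108, -0.0709, 0.1201]
ee_rot: [[-0.285, -0.958, 0.001], [-0.958, 0.285, 0.0], [-0.0, -0.001, -1.0]]
wrist_force: [0.6, -0.2, -0.3]
gripper_width: 0.553
gripper_force: 0.0
```

```bash
python3 -c "
from h import *
np.set_printoptions(precision=4,suppress=True)
delta([.5,.0,.0505],163.5)
P={n:imaging.capture(n) for n in('top','side')}
for t,z in dict(pan_loop=.051,pan_grip=.051,pan_rear=.051,tip_pan=0,hook_mouth=.051,hook=0).items():
  q=[(P[n],pl(P[n],t)) for n in P]
  print(t,[[(u.round(1),c,onz(p,u,z)[:2]) for u,c in l[:2]] for p,l in q])
  if all(l for p,l in q): print('  ',tri([(p,l[0][0]) for p,l in q]))
f=cv2.resize(P['top']['frame'][170:290,100:260],None,fx=5,fy=5,interpolation=cv2.INTER_CUBIC);cv2.imwrite('pics/c5.png',f)
"
```

```text
t 12.57 p [ 0.5108 -0.0709  0.1201] yawy 163.41 w 0.5525539813264002 gf 0.0 F [ 0.6 -0.2 -0.3] j [ 10.  17. -23.   0. -50. -27.]
tool shift [-0.0648  0.0307  0.0696]
turn -0.09
pan_loop [[(array([284. , 254.7]), 0.68, array([ 0.5203, -0.0185]))], [(array([277.8, 208.7]), 0.92, array([0.5823, 0.1766]))]]
   [ 0.5187 -0.024   0.1322]
pan_grip [[(array([283.7, 253.6]), 0.6, array([ 0.5226, -0.0179]))], [(array([279.3, 231.2]), 0.94, array([0.5477, 0.045 ]))]]
   [ 0.5242 -0.0204  0.0815]
pan_rear [[(array([293.7, 149.2]), 0.53, array([ 0.7474, -0.0369])), (array([281.6, 253.1]), 0.5, array([ 0.5236, -0.0136]))], [(array([277. , 243.9]), 0.8, array([ 0.5255, -0.0143])), (array([277.6, 220.4]), 0.64, array([0.5612, 0.1051]))]]
   [ 0.6244 -0.0295  0.0867]
tip_pan [[], [(array([275.2, 251.5]), 0.71, array([0.5369, 0.0505]))]]
hook_mouth [[(array([158.5, 217.1]), 0.77, array([0.5988, 0.2438]))], [(array([278.4, 200.7]), 0.87, array([0.5994, 0.2307]))]]
   [0.6016 0.245  0.0454]
hook [[(array([165.3, 224.7]), 0.66, array([0.5927, 0.2414]))], [(array([280.2, 215.9]), 0.8, array([0.6068, 0.2486]))]]
   [0.5981 0.2395 0.0035]
```

View pics/c5.png

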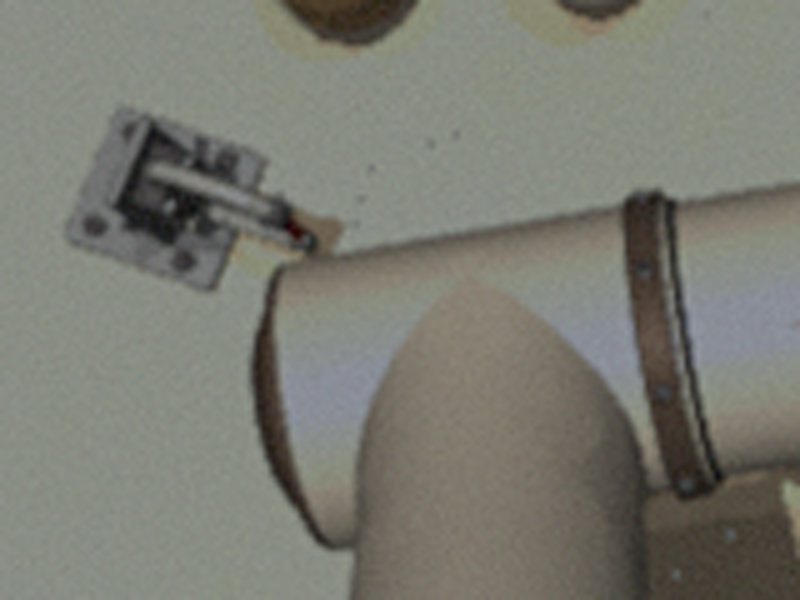

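The view shows the hook at (200,200) with its gate at (298,232), and the forearm hiding the pan from above. The side view's detections put the lateral misalignment within about 3 mm. I'll lower behind the rear and push.

Emit:
{"fn": "apply_moves", "kwargs": {"moves": [[[0,0,0.01],0],[[0,0,0.02],0],[[0,0,0.024],0],[[0,0,0.02],0],[[0,0,0.01],0]]}}

```text
time_s: 13.68
tcp_pos: [0.5088, -0.0703, 0.0326]
ee_rot: [[-0.284, -0.959, -0.005], [-0.959, 0.284, -0.0], [0.002, 0.005, -1.0]]
wrist_force: [-1.1, -0.8, 0.2]
gripper_width: 0.286
gripper_force: 0.0
```

Emit:
{"fn": "apply_moves", "kwargs": {"moves": [[[-0.006,0,0],0],[[-0.01,0,0],0],[[-0.01,0,0],0],[[-0.006,0,0],0],[[-0.003,0,0],0]]}}

```text
time_s: 14.1
tcp_pos: [0.5222, -0.0349, 0.0367]
ee_rot: [[-0.282, -0.959, 0.003], [-0.959, 0.282, 0.001], [-0.001, -0.003, -1.0]]
wrist_force: [0.8, -0.0, 0.4]
gripper_width: 0.286
gripper_force: 0.0
```

Emit:
{"fn": "apply_moves", "kwargs": {"moves": [[[-0.002,0,0],0],[[-0.002,0,0],0],[[-0.002,0,0],0],[[-0.002,0,0],0],[[-0.002,0,0],0]]}}

```text
time_s: 14.52
tcp_pos: [0.5236, -0.0269, 0.0356]
ee_rot: [[-0.284, -0.959, 0.0], [-0.959, 0.284, 0.0], [-0.0, -0.0, -1.0]]
wrist_force: [-0.9, -0.2, -0.4]
gripper_width: 0.287
gripper_force: 0.0
```

Emit:
{"fn": "apply_moves", "kwargs": {"moves": [[[-0.003,0,0],0],[[-0.003,0,0],0],[[-0.003,0,0],0],[[-0.003,0,0],0],[[-0.003,0,0],0]]}}

```text
time_s: 14.93
tcp_pos: [0.5274, -0.0127, 0.0355]
ee_rot: [[-0.284, -0.959, -0.001], [-0.959, 0.284, -0.001], [0.001, 0.001, -1.0]]
wrist_force: [-1.3, -3.9, 1.3]
gripper_width: 0.286
gripper_force: 1.9
```

Emit:
{"fn": "apply_moves", "kwargs": {"moves": [[[-0.004,0,0],0],[[-0.004,0,0],0],[[-0.004,0,0],0],[[-0.004,0,0],0],[[-0.004,0,0],0]]}}

```text
time_s: 15.35
tcp_pos: [0.5336, 0.0071, 0.0355]
ee_rot: [[-0.284, -0.959, -0.0], [-0.959, 0.284, -0.0], [0.0, 0.0, -1.0]]
wrist_force: [-1.0, -3.1, 1.7]
gripper_width: 0.288
gripper_force: 1.8
```

Emit:
{"fn": "apply_moves", "kwargs": {"moves": [[[-0.005,0,0],0],[[-0.005,0,0],0],[[-0.004,0,0],0],[[-0.003,0,0],0],[[-0.003,0,0],0]]}}

```text
time_s: 15.77
tcp_pos: [0.5392, 0.0262, 0.0355]
ee_rot: [[-0.283, -0.959, -0.0], [-0.959, 0.283, -0.0], [0.0, 0.0, -1.0]]
wrist_force: [-1.4, -3.3, 1.3]
gripper_width: 0.286
gripper_force: 1.8
```

Emit:
{"fn": "apply_moves", "kwargs": {"moves": [[[-0.003,0,0],0],[[-0.002,0,0],0],[[-0.001,0,0],0],[[0,0,0],0]]}}

```text
time_s: 16.1
tcp_pos: [0.541, 0.0319, 0.0355]
ee_rot: [[-0.284, -0.959, 0.0], [-0.959, 0.284, 0.0], [-0.0, -0.0, -1.0]]
wrist_force: [-0.2, -1.2, 0.8]
gripper_width: 0.287
gripper_force: 0.8
```

```bash
cat > look.py <<'E'
from h import *
import sys
np.set_printoptions(precision=4,suppress=True)
H=np.array([.602,.2415]);d=np.array([.284,.959]);n=np.array([-.959,.284])
s=r.sense();t=np.array(s["tcp_pos"])[:2]-H;print("tcp hook xy",t@d,t@n)
delta([.5,.0,.0505],163.5)
P={k:imaging.capture(k) for k in('top','side')}
for t,z in dict(pan_loop=.051,pan_grip=.051,pan_rear=.051,hook_mouth=.051).items():
  q=[(P[k],pl(P[k],t)) for k in P]
  print(t,[[(u.round(1),c,(onz(p,u,z)[:2]-H)@d,(onz(p,u,z)[:2]-H)@n) for u,c in l[:2]] for p,l in q])
a=cv2.resize(P['top']['frame'][190:250,110:190],None,fx=5,fy=5,interpolation=cv2.INTER_CUBIC)
b=cv2.resize(P['side']['frame'][170:270,230:330],(400,400),interpolation=cv2.INTER_CUBIC)
o=np.zeros((400,800,3),np.uint8);o[:300,:400]=a;o[:,400:]=b
cv2.imwrite('pics/%s.png'%sys.argv[1],o)
E
python3 look.py c6
```

```text
tcp hook xy -0.21828362709593865 -0.0010302558442306584
t 16.1 p [0.541  0.0319 0.0355] yawy 163.52 w 0.28706073185694947 gf 0.8136427716817707 F [-0.2 -1.2  0.8] j [ 21.  26. -24.  -0. -39. -37.]
tool shift [ 0.0423  0.0303 -0.015 ]
turn 0.02
pan_loop [[(array([168.9, 217.3]), 0.53, np.float64(-0.01954400342258106), np.float64(-0.002092924330476777)), (array([169.1, 162.9]), 0.48, np.float64(0.018592933325274195), np.float64(-0.11361468804866998))], [(array([280.6, 202.7]), 0.72, np.float64(-0.02659191049736356), np.float64(-0.006290785819684495))]]
pan_grip [[], [(array([280.9, 217.2]), 0.79, np.float64(-0.1237004378750072), np.float64(-0.0072229044269214344))]]
pan_rear [[], [(array([275.6, 229.9]), 0.92, np.float64(-0.19598349636289858), np.float64(0.004518240343417065))]]
hook_mouth [[(array([157.6, 213.3]), 0.71, np.float64(0.005867959780818756), np.float64(-0.0033600803518752708)), (array([338.9, 323.3]), 0.5, np.float64(-0.4199707338043855), np.float64(0.10652482646115546))], [(array([280.8, 201.3]), 0.6, np.float64(-0.016487666712857497), np.float64(-0.006937317513689005))]]
```

View pics/c6.png

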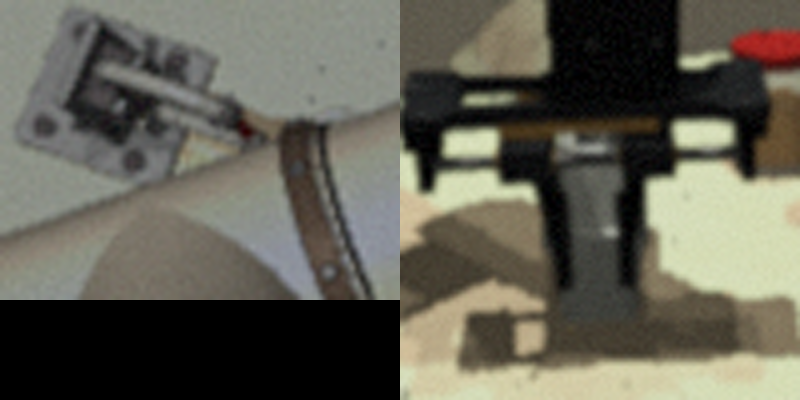

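The side crop shows both fingers straight behind the pan at (590,230); the top crop shows the gate at (245,130) still shut, with the loop under the arm. I'll push on gently and watch the force.

Emit:
{"fn": "apply_moves", "kwargs": {"moves": [[[-0.003,0,0],0],[[-0.003,0,0],0],[[-0.003,0,0],0],[[-0.003,0,0],0],[[-0.003,0,0],0]]}}

```text
time_s: 17.02
tcp_pos: [0.545, 0.046, 0.0356]
ee_rot: [[-0.284, -0.959, -0.001], [-0.959, 0.284, -0.0], [0.001, 0.0, -1.0]]
wrist_force: [-1.9, -3.3, 2.2]
gripper_width: 0.286
gripper_force: 2.2
```

Emit:
{"fn": "apply_moves", "kwargs": {"moves": [[[-0.002,0,0],0],[[-0.002,0,0],0],[[-0.002,0,0],0]]}}

```text
time_s: 17.27
tcp_pos: [0.5462, 0.051, 0.0356]
ee_rot: [[-0.284, -0.959, -0.002], [-0.959, 0.284, -0.002], [0.002, 0.002, -1.0]]
wrist_force: [-2.6, -9.6, 5.6]
gripper_width: 0.288
gripper_force: 4.7
```

Emit:
{"fn": "apply_moves", "kwargs": {"moves": [[[-0.002,0,0],0],[[-0.002,0,0],0],[[-0.002,0,0],0]]}}

```text
time_s: 17.52
tcp_pos: [0.5473, 0.0559, 0.0356]
ee_rot: [[-0.284, -0.959, -0.003], [-0.959, 0.284, -0.002], [0.003, 0.002, -1.0]]
wrist_force: [-1.9, -9.3, 5.6]
gripper_width: 0.285
gripper_force: 4.6
```

Emit:
{"fn": "apply_moves", "kwargs": {"moves": [[[-0.002,0,0],0],[[-0.002,0,0],0],[[-0.002,0,0],0]]}}

```text
time_s: 17.77
tcp_pos: [0.5491, 0.0618, 0.0356]
ee_rot: [[-0.284, -0.959, -0.003], [-0.959, 0.284, -0.002], [0.003, 0.002, -1.0]]
wrist_force: [-2.6, -8.6, 5.8]
gripper_width: 0.289
gripper_force: 4.7
```

Emit:
{"fn": "apply_moves", "kwargs": {"moves": [[[-0.002,0,0],0],[[-0.002,0,0],0],[[-0.002,0,0],0]]}}

```text
time_s: 18.02
tcp_pos: [0.5504, 0.0671, 0.0356]
ee_rot: [[-0.284, -0.959, -0.004], [-0.959, 0.284, -0.003], [0.004, 0.003, -1.0]]
wrist_force: [-2.3, -10.8, 6.6]
gripper_width: 0.289
gripper_force: 5.4
```

Emit:
{"fn": "apply_moves", "kwargs": {"moves": [[[-0.002,0,0],0],[[-0.002,0,0],0],[[-0.002,0,0],0]]}}

```text
time_s: 18.27
tcp_pos: [0.5518, 0.0725, 0.0356]
ee_rot: [[-0.284, -0.959, -0.005], [-0.959, 0.284, -0.004], [0.005, 0.004, -1.0]]
wrist_force: [-3.2, -11.3, 7.2]
gripper_width: 0.285
gripper_force: 5.9
```

Emit:
{"fn": "apply_moves", "kwargs": {"moves": [[[-0.002,0,0],0],[[-0.002,0,0],0]]}}

```text
time_s: 18.43
tcp_pos: [0.5529, 0.0763, 0.0356]
ee_rot: [[-0.284, -0.959, -0.005], [-0.959, 0.284, -0.004], [0.005, 0.004, -1.0]]
wrist_force: [-3.0, -11.0, 6.9]
gripper_width: 0.287
gripper_force: 5.6
```

Emit:
{"fn": "apply_moves", "kwargs": {"moves": [[[-0.002,0,0],0],[[-0.002,0,0],0]]}}

```text
time_s: 18.6
tcp_pos: [0.5555, 0.0821, 0.0356]
ee_rot: [[-0.284, -0.959, -0.001], [-0.959, 0.284, -0.0], [0.001, 0.001, -1.0]]
wrist_force: [-1.5, -3.9, 2.4]
gripper_width: 0.288
gripper_force: 2.3
```

The force fell from about 11 N to 4 N, so the wire has snapped past the gate. I'll hold, back off and go round to grip the collar.

Emit:
{"fn": "apply_moves", "kwargs": {"moves": [[[0,0,0],0],[[0,0,0],0],[[0,0,0],0],[[0.006,0,0],0],[[0.014,0,0],0]]}}

```text
time_s: 19.02
tcp_pos: [0.5518, 0.0647, 0.0357]
ee_rot: [[-0.282, -0.96, 0.004], [-0.96, 0.282, 0.002], [-0.003, -0.003, -1.0]]
wrist_force: [0.9, 0.1, 0.3]
gripper_width: 0.29
gripper_force: 0.0
```

Emit:
{"fn": "apply_moves", "kwargs": {"moves": [[[0.005,0,-0.01],0],[[0,0,-0.02],0],[[0,0,-0.025],0],[[0,0,-0.02],0],[[0,0,-0.01],0]], "hand": 0.087}}

```text
time_s: 19.43
tcp_pos: [0.5506, 0.0585, 0.1241]
ee_rot: [[-0.284, -0.959, 0.006], [-0.959, 0.284, 0.002], [-0.004, -0.005, -1.0]]
wrist_force: [0.5, 0.7, 0.5]
gripper_width: 0.58
gripper_force: 0.0
```

```bash
python3 look.py c7
```

```text
tcp hook xy -0.19015194738578567 -0.002655081619546411
t 19.43 p [0.5506 0.0585 0.1241] yawy 163.51 w 0.5798215122006143 gf 0.0 F [0.5 0.7 0.5] j [ 23.  20. -18.   0. -52. -39.]
tool shift [0.0707 0.0323 0.0732]
turn 0.01
pan_loop [[], [(array([281.1, 194.9]), 0.87, np.float64(0.03270108119640687), np.float64(-0.00756638067124735))]]
pan_grip [[(array([198.2, 226.7]), 0.66, np.float64(-0.0844207301876138), np.float64(-0.0006362194255400411)), (array([297.7, 146.8]), 0.19, np.float64(-0.23237512443563166), np.float64(-0.2260516215265687))], [(array([278.9, 210.1]), 0.71, np.float64(-0.07755791671605733), np.float64(-0.002271907824176699))]]
pan_rear [[], [(array([276.9, 223.8]), 0.6, np.float64(-0.16194016435506647), np.float64(0.0018438657087301372))]]
hook_mouth [[], [(array([279.1, 202.3]), 0.69, np.float64(-0.023362875381014867), np.float64(-0.0024860713997805293)), (array([317.4, 210.5]), 0.64, np.float64(-0.09070333404229652), np.float64(-0.0966636335343627))]]
```

View pics/c7.png

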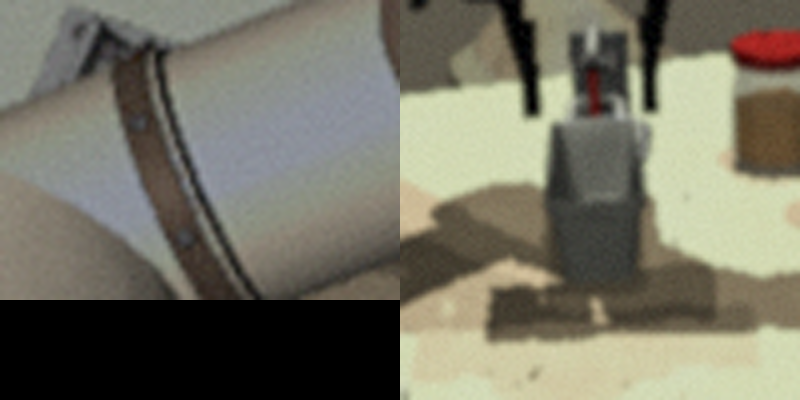

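The side crop shows the red gate hanging straight at (595,90) behind the hooked pan, with the fingers now clear above. I'll move forward over the pan and grip it.

Emit:
{"fn": "apply_moves", "kwargs": {"moves": [[[-0.012,0,0],0],[[-0.022,0,0],0],[[-0.026,0,0],0],[[-0.024,0,0],0],[[-0.016,0,0],0]]}}

```text
time_s: 20.35
tcp_pos: [0.578, 0.1569, 0.1203]
ee_rot: [[-0.282, -0.959, 0.001], [-0.959, 0.282, 0.0], [-0.0, -0.001, -1.0]]
wrist_force: [0.5, -0.4, -0.5]
gripper_width: 0.997
gripper_force: 0.0
```

Emit:
{"fn": "apply_moves", "kwargs": {"moves": [[[-0.0075,0,0],0],[[0,0,0.01],0],[[0,0,0.02],0],[[0,0,0.02],0],[[0,0,0.015],0]]}}

```text
time_s: 20.77
tcp_pos: [0.5778, 0.1601, 0.0533]
ee_rot: [[-0.285, -0.959, -0.003], [-0.959, 0.285, -0.001], [0.002, 0.003, -1.0]]
wrist_force: [0.7, 0.4, -0.3]
gripper_width: 0.999
gripper_force: 0.0
```

Emit:
{"fn": "apply_moves", "kwargs": {"moves": [[[0,0,0.012],0],[[0,0,0.007],0],[[0,0,0],0],[[0,0,0],0]]}}

```text
time_s: 21.1
tcp_pos: [0.5791, 0.1608, 0.0363]
ee_rot: [[-0.284, -0.959, -0.001], [-0.959, 0.284, -0.001], [0.001, 0.001, -1.0]]
wrist_force: [-0.4, -0.1, 0.6]
gripper_width: 0.996
gripper_force: 0.0
```

Emit:
{"fn": "apply_moves", "kwargs": {"moves": [[[0,0,0],0],[[0,0,0],0],[[0,0,0],0],[[0,0,0],0],[[0,0,0],0]], "hand": 0.045}}

```text
time_s: 21.52
tcp_pos: [0.5795, 0.1616, 0.037]
ee_rot: [[-0.284, -0.959, 0.001], [-0.959, 0.284, 0.0], [-0.001, -0.001, -1.0]]
wrist_force: [0.3, 0.5, -0.3]
gripper_width: 0.706
gripper_force: 0.0
```

Emit:
{"fn": "apply_moves", "kwargs": {"moves": [[[0,0,0],0],[[0,0,0],0],[[0,0,0],0]]}}

```text
time_s: 21.77
tcp_pos: [0.5794, 0.1617, 0.0369]
ee_rot: [[-0.283, -0.959, 0.0], [-0.959, 0.283, 0.0], [-0.0, -0.0, -1.0]]
wrist_force: [-1.8, 0.2, 3.6]
gripper_width: 0.685
gripper_force: 30.0
```

Emit:
{"fn": "apply_moves", "kwargs": {"moves": [[[0.002,0,0],0],[[0.003,0,0],0],[[0.003,0,0],0],[[0.003,0,0],0],[[0.003,0,0],0]]}}

```text
time_s: 22.18
tcp_pos: [0.5761, 0.1484, 0.0369]
ee_rot: [[-0.283, -0.959, 0.002], [-0.959, 0.283, 0.001], [-0.001, -0.002, -1.0]]
wrist_force: [1.4, 3.8, 1.6]
gripper_width: 0.684
gripper_force: 30.0
```

Emit:
{"fn": "apply_moves", "kwargs": {"moves": [[[0.002,0,0],0],[[0.001,0,0],0],[[0.001,0,0],0]]}}

```text
time_s: 22.43
tcp_pos: [0.5748, 0.1444, 0.037]
ee_rot: [[-0.284, -0.959, 0.001], [-0.959, 0.284, 0.001], [-0.001, -0.001, -1.0]]
wrist_force: [1.4, 4.7, 3.0]
gripper_width: 0.688
gripper_force: 30.0
```

Emit:
{"fn": "apply_moves", "kwargs": {"moves": [[[0.001,0,0],0],[[0.001,0,0],0]]}}

```text
time_s: 22.6
tcp_pos: [0.5742, 0.1427, 0.0369]
ee_rot: [[-0.283, -0.959, 0.001], [-0.959, 0.283, 0.001], [-0.001, -0.001, -1.0]]
wrist_force: [1.2, 4.9, 2.8]
gripper_width: 0.687
gripper_force: 30.0
```

Emit:
{"fn": "apply_moves", "kwargs": {"moves": [[[0.001,0,0],0],[[0.001,0,0],0]]}}

```text
time_s: 22.77
tcp_pos: [0.5736, 0.1408, 0.0369]
ee_rot: [[-0.283, -0.959, 0.001], [-0.959, 0.283, 0.001], [-0.001, -0.001, -1.0]]
wrist_force: [2.0, 5.3, 3.9]
gripper_width: 0.684
gripper_force: 30.0
```

Emit:
{"fn": "apply_moves", "kwargs": {"moves": [[[0.001,0,0],0],[[0.001,0,0],0]]}}

```text
time_s: 22.93
tcp_pos: [0.5734, 0.1397, 0.0369]
ee_rot: [[-0.283, -0.959, 0.003], [-0.959, 0.283, 0.002], [-0.003, -0.002, -1.0]]
wrist_force: [1.2, 9.1, 2.3]
gripper_width: 0.687
gripper_force: 30.0
```

Emit:
{"fn": "apply_moves", "kwargs": {"moves": [[[0.001,0,0],0],[[0,0,0],0]]}}

```text
time_s: 23.1
tcp_pos: [0.5734, 0.1395, 0.0369]
ee_rot: [[-0.283, -0.959, 0.003], [-0.959, 0.283, 0.003], [-0.004, -0.002, -1.0]]
wrist_force: [1.1, 9.4, 2.1]
gripper_width: 0.689
gripper_force: 30.0
```

Emit:
{"fn": "apply_moves", "kwargs": {"moves": [[[0.001,0,0],0],[[0,0,0],0]]}}

```text
time_s: 23.27
tcp_pos: [0.5734, 0.1393, 0.037]
ee_rot: [[-0.283, -0.959, 0.004], [-0.959, 0.283, 0.004], [-0.005, -0.003, -1.0]]
wrist_force: [2.3, 11.5, 2.3]
gripper_width: 0.688
gripper_force: 30.0
```

The pan holds against the gate: it has stopped moving while the force climbs. I'll relax, release and retreat upward.

Emit:
{"fn": "apply_moves", "kwargs": {"moves": [[[0.001,0,0],0],[[0,0,0],0],[[-0.002,0,0],0],[[-0.002,0,0],0],[[-0.002,0,0],0]]}}

```text
time_s: 23.68
tcp_pos: [0.5732, 0.14, 0.0369]
ee_rot: [[-0.283, -0.959, -0.001], [-0.959, 0.283, -0.003], [0.003, 0.001, -1.0]]
wrist_force: [1.6, -4.0, 6.9]
gripper_width: 0.687
gripper_force: 30.0
```

Emit:
{"fn": "apply_moves", "kwargs": {"moves": [[[-0.002,0,0],0],[[-0.001,0,0],0],[[0,0,0],0]]}}

```text
time_s: 23.93
tcp_pos: [0.573, 0.141, 0.0369]
ee_rot: [[-0.285, -0.959, -0.004], [-0.959, 0.285, -0.005], [0.006, 0.002, -1.0]]
wrist_force: [1.0, -5.2, 8.1]
gripper_width: 0.685
gripper_force: 30.0
```

Emit:
{"fn": "apply_moves", "kwargs": {"moves": [[[0,0,0],0],[[0,0,0],0],[[0,0,0],0],[[0,0,0],0],[[0,0,0],0]], "hand": 0.087}}

```text
time_s: 24.35
tcp_pos: [0.5734, 0.1439, 0.0359]
ee_rot: [[-0.284, -0.959, -0.002], [-0.959, 0.284, -0.001], [0.001, 0.002, -1.0]]
wrist_force: [-0.3, 0.0, -0.1]
gripper_width: 0.959
gripper_force: 0.0
```

Emit:
{"fn": "apply_moves", "kwargs": {"moves": [[[0,0,-0.008],0],[[0,0,-0.016],0],[[0,0,-0.022],0],[[0,0,-0.025],0],[[0,0,-0.025],0]]}}

```text
time_s: 24.77
tcp_pos: [0.5738, 0.1442, 0.1338]
ee_rot: [[-0.283, -0.959, -0.001], [-0.959, 0.283, -0.001], [0.001, 0.001, -1.0]]
wrist_force: [0.1, -0.2, -0.4]
gripper_width: 0.998
gripper_force: 0.0
```

Emit:
{"fn": "apply_moves", "kwargs": {"moves": [[[0.02,0,-0.02],0],[[0.03,0,0],0],[[0.03,0,0],0],[[0.03,0,0],0],[[0.02,0,0],0]]}}

```text
time_s: 25.18
tcp_pos: [0.536, 0.0178, 0.1533]
ee_rot: [[-0.284, -0.959, -0.0], [-0.959, 0.284, 0.0], [0.0, 0.0, -1.0]]
wrist_force: [0.3, -0.6, -0.3]
gripper_width: 0.999
gripper_force: 0.0
```

Emit:
{"fn": "apply_moves", "kwargs": {"moves": [[[0.02,0,0],0],[[0.02,0,0],0],[[0.02,0,0],0],[[0,0,0],0],[[0,0,0],0]]}}

```text
time_s: 25.6
tcp_pos: [0.5201, -0.0385, 0.1531]
ee_rot: [[-0.285, -0.959, 0.001], [-0.959, 0.285, 0.0], [-0.0, -0.001, -1.0]]
wrist_force: [0.7, 0.2, 0.0]
gripper_width: 0.998
gripper_force: 0.0
```

```bash
python3 look.py c8; python3 -c "
from h import *
P=imaging.capture('side');print([(u,c,onz(P,u,0)) for u,c in pl(P,'lower_pan')])"
```

```text
tcp hook xy -0.291793185112608 -0.0010194903661130544
t 25.6 p [ 0.5201 -0.0385  0.1531] yawy 163.44 w 0.9982278562913393 gf 0.0 F [0.7 0.2 0. ] j [ 14.  16. -20.   0. -54. -30.]
tool shift [-0.0312  0.0303  0.1026]
turn -0.06
pan_loop [[(array([156.1, 214.2]), 0.6, np.float64(0.00819889879716702), np.float64(-0.0007390758531842156))], [(array([385.9, 247.3]), 0.68, np.float64(-0.30551019421948705), np.float64(-0.2200781347241979)), (array([279.6, 194.5]), 0.67, np.float64(0.03623356299420844), np.float64(-0.003584196600873179))]]
pan_grip [[(array([155. , 214.7]), 0.37, np.float64(0.009999038066668674), np.float64(0.0009744356758729334))], [(array([279.8, 214.9]), 0.96, np.float64(-0.109007694185314), np.float64(-0.004589701770993299)), (array([216.7, 308.4]), 0.27, np.float64(-0.4929463938563352), np.float64(0.09541988161649209))]]
pan_rear [[(array([435.3, 234.9]), 0.57, np.float64(-0.5616016362619499), np.float64(-0.12512731814978714))], [(array([275.4, 226.1]), 0.91, np.float64(-0.1747035040300288), np.float64(0.005209497124305448)), (array([419.9, 299.3]), 0.2, np.float64(-0.49705525171649767), np.float64(-0.2346105154361713))]]
hook_mouth [[(array([157. , 218.7]), 0.93, np.float64(0.003232085729806814), np.float64(0.007807582296991192))], [(array([279.2, 201.4]), 0.59, np.float64(-0.01669707719895111), np.float64(-0.0026201295812619575))]]
[(array([368.128, 355.392]), 0.83, array([ 5.74332249e-01, -3.40403190e-01, -5.55111512e-17])), (array([277.312, 225.312]), 0.25, array([0.58216784, 0.19078236, 0.        ]))]
```

View pics/c8.png

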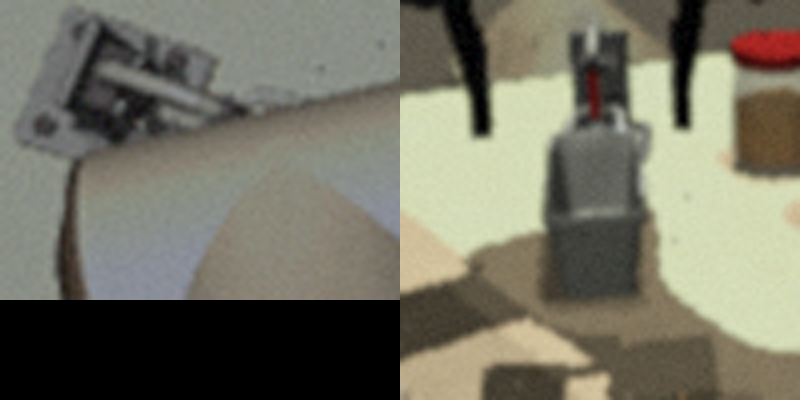

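The final view shows the gate hanging shut at (595,90), the pan standing flat at (595,215), and the arm clear. I'll hand in the job.

```bash
python3 -c "
from h import *
print(r.finish_job())"
```

```text
the job is handed in; nothing more can be done
None
```

The job is handed in. The tip pan is hooked behind the shut gate and standing free on the counter. It held a tug of about 11 N at the wrist (counter friction included), and the lower pan is still where it was. No pass/fail verdict came back.

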